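Clamp the tube block on the shaker

TASK

Mount the blue tube block on the shaker: slide it gently along the rails until its slot is fully home against the clamp bolt, screw the bolt down (clockwise) with its lever standing up until the black foot is just snug on the base plate, without forcing it, then fold the blue lever down until it is closed and let go. Leave the tubes standing in the block and everything else on the bench where it is.

Things in the scene. Friction and masses are not known exactly. Their poses are not given: they have to be found in the camera images.
- shaker: Fixed shaker, white housing 300 x 215 mm; origin under its centre on the bench. Its +x is the way the block slides home. Its aluminium platform (270 x 150 mm) has its top 100 mm up; along both sides run guide rails (8 mm high, 113 mm apart, along x). The bolt axis stands on the centre line, 55 mm to +x of the centre.
- tube_block: Loose tube block, 0.45-0.7 kg: aluminium base plate 165 (x) x 110 (y) x 10 mm on the platform between the rails, with a blue block 65 x 100 x 40 mm full of capped tubes (tops 59 mm over the platform) at its -x end; the other 100 mm of the plate is bare. Origin: centre of its underside, x as the shaker's. An open slot, 15 mm wide, runs in from its +x edge. It starts 25 to 40 mm short of home.
- push_face (a point): Centre of the block's flat -x face (towards the robot), 25 mm above the platform: push here along the shaker's +x. Sliding takes 2 to 5 N; the stop is the slot's end meeting the bolt's 10 mm shank. Keep pushes under 30 N.
- slot_seat (a point): Point of the slot, on the plate's top, that lies on the bolt's axis when the block is fully home (block frame: x +44, y 0, z 10 mm). The side play between the rails is 1.5 mm each way.
- clamp_bolt: Clamp bolt's steel head, 22 mm wide; turns and sinks with the screw: clockwise from above tightens, 8 mm a turn. Origin: on its axis at the lever's pivot, 39-40 mm above the platform at first; z up, x the way the lever folds (brass tab on that side), y the pivot pin. Its 34 mm black foot's face is 25-28 mm below the origin, not known closer: 1 to 3.6 rad to touch the plate. Turning freely takes 0.1 N m.
- lever_tip (a point): Orange end of the blue lever, 55 mm from the pivot. Upright, the lever (a bar 18 mm wide along the pin, 10 mm thick) is the handle to turn the bolt: pinch its upper 25 mm. From first touch the torque climbs: just snug is 0.2-0.4 N m (6-20 N on the plate, about 0.4-1 rad past first touch); over 24 N is overtightened. Turn slowly: a quick move overshoots and hides the torque.
- clamp_lever (a joint): Lever angle, rad: 0 upright, 1.5 folded flat and closed. It stays where it is left. Keep it below 0.2 while screwing. Folding drives a cam that presses the foot 1.4 mm farther down on its spring, so it stiffens; push on its back with 3 to 6 N near the end until it stops. Flat, it lies 30 mm above the plate, clear of everything on all sides.
- tube_a: Loose capped 2 ml tube standing in a well of the block, 42 mm tall; origin at its foot, 16 mm above the block's underside.
- tube_b: Another loose tube like tube_a.
- tube_c: Another loose tube like tube_a.
- marker: Black marker pen lying on the bench, 135 mm long; bystander.
- cup: Clear plastic cup, 90 mm wide, 55 mm high; bystander.
- tip_box: Blue box of pipette tips, 122 x 87 x 78 mm; bystander.
- bottle: White reagent bottle with blue cap, 60 mm wide, 140 mm high; bystander.
- pipette: Grey pipette lying on the bench, about 240 mm long; bystander.

How it is judged (in metres and radians):
On the way, in this order (a step that is already met when the one before it is completed fails the run):
1. the tube block is fully home: its slot seats on the bolt (horizontal distance between slot_seat and clamp_bolt below 0.004 m), for 0.2 s.
2. with the lever still standing up, the bolt is screwed down snug (6 N or more on the plate) (contact force between clamp_bolt and tube_block above 6 N and value of joint clamp_lever below 0.2 rad and horizontal distance between slot_seat and clamp_bolt below 0.004 m), for 0.2 s.
3. the lever is folded closed and the plate is clamped (contact force between clamp_bolt and tube_block above 18 N and value of joint clamp_lever above 1.4 rad), for 0.2 s.
At the end, for the whole second after the job is handed in: The block is home (slot on the bolt's axis within 4 mm) and at rest, the lever folded to 1.4 rad or more, the foot pressing the plate with more than 18 N, the three loose tubes still down in their wells (all of step 3 and horizontal distance between slot_seat and clamp_bolt below 0.004 m and linear speed of tube_block below 0.01 m/s and z of each of tube_a, tube_b, tube_c in the frame of tube_block below 0.025 m); the robot touches nothing.
It fails at once if the bolt is overtightened: more than 24 N on the plate while the lever still stands up (contact force between clamp_bolt and tube_block above 24 N and value of joint clamp_lever below 0.2 rad).
It fails at once if the clamp is strained: more than 90 N on the plate (contact force between clamp_bolt and tube_block above 90 N).
It fails at once if the block is rammed: the arm presses on it with more than 35 N (contact force between the arm and tube_block above 35 N).
It fails at once if a bystander on the bench is moved more than 20 mm (distance of any of marker, cup, tip_box, bottle, pipette from where it was at the start of the episode above 0.02 m).
It also fails if it takes over 72 s, if anything falls off the work surface, if the arm or the gripper's body presses on something with over 40 N, if the wrist force passes 120 N, or if a joint passes its speed limit or range.

ROBOT

A 6-joint arm with a two-finger parallel gripper is mounted at the origin on the work surface. World frame = base frame: x ahead of the robot, y to its left, z up, the work surface at z = 0. Lengths are in m, angles in degrees, forces in N, time in s.
With the tool pointing down it reaches from about 0.4 to 0.825 m from the base axis. Payload 7 kg.
Tool frame: the origin (TCP) lies at the very end of the fingers, on their centre line; the grasp point (between the pads) lies 19 mm behind it (ctrl.grip_point_offset is the distance from the TCP to the grasp point, in m); x points along the fingers, z is the direction in which the jaws open and shut, and the axes are right-handed (so a half turn about x gives the same grasp; the last joint's range is limited). The gripper opens to 88 mm and grips with 3 to 60 N. Pads are 19 mm wide; open, the fingers measure 130 mm over their backs; the gripper's body (78 mm by 193 mm) begins 47 mm behind the grasp point.
Start: joints at [-55.915, 20.546, 0.682, 0, -70.136, -16.507], TCP at [0.204, -0.643, 0.198] pointing down, gripper open.
Joint ranges: [-176.03, 176.03], [-82.01, 121.73], [-58.28, 71.71], [-173.87, 95.51], [-174.79, -0.11], [-173.66, 173.66]. Speed limits (degrees/s): [136.94, 136.94, 172.46, 180, 180, 180].

INTERFACE

Orientations are given as [roll, pitch, yaw] about the fixed x, y, z axes, in that order (R = Rz(yaw) Ry(pitch) Rx(roll)).
In Python, from plant import get_obs, snapshot, calibration, close_job, ctrl gives the robot as it stands.
- The arm moves only by the tool move_arm, never from a script. Its argument "commands" is a list that holds one entry, the list of rows, each a list of 4 numbers: the shift along the tool's x, y, z in cm, then the turn about the tool's x in rad. In form: [[[dx, dy, dz, spin], ...]]. A call has 1 to 8 rows; each row shifts and turns the commanded pose from where the row before left it, along the tool's axes as they then stand; what a row does not reach is not made up. A row lasts 1/10 s, in which the tool goes at most 50 mm and 8.59 degrees, less where a joint would pass 70% of its speed; a pose out of reach is approached as far as the arm can. A call with a gripper value outside its range is refused whole. "jaw" is the finger opening in cm, from 0 to 8.76, set as the call begins (left out, the last holds). The fingers move at their own pace and stop on an object; the grip force is fixed at half the most. Time passes only in rows, so rows that do not move let the fingers close. It gives the time, the measured TCP pose, the force and the opening at its end, in the units of the state.
- get_obs(): the state, without advancing time (a new reading comes with each control period).
- snapshot(name): name is "scene" or "top" or "wrist"; returns (picture, depth): 480x640x3 uint8, red, green, blue; 480x640 float32, m along the optical axis (not along the pixel's ray), 0 where there is no reading.
- calibration(name): a dict with "mtx" (3x3 intrinsics, pixels), "T" (4x4, takes a point from camera to world coordinates); the wrist camera has in their place "tool_from_camera" (4x4, takes a point from camera to tool coordinates, whose origin is the TCP and whose axes are the tool frame's). Camera axes: x right, y up, looking along -z (the intrinsics and any distortion apply to the point x, -y, -z); pixel columns grow to the right and rows downward; lengths in m; the calibration is good to about 2 mm. A picture is of the moment at which its call begins: read the wrist's pose just before it. calibration takes no time and is no camera call.
- close_job(): hands the job in, once; it reports no verdict.
The state is a dict: "clock": time; "joint_pos": joint angles; "qvel": joint speeds; "tau": joint torques, N m; "tool_pos": TCP position; "orientation": TCP orientation; "force": force on the tool from outside, world axes, zero at the start; "moment": the same for the moment, N m; "opening": finger opening in m.
Only numpy, scipy, OpenCV 4.12 (cv2) and the standard library are available. Lean on these libraries where they do the work, as an engineer would, in place of code of your own. Each camera call takes 0.05 s, during which the arm holds its last target. There are 200 camera calls.

## Working session

There is one attempt and no reset: what is moved stays moved. The work goes in short steps, Python scripts to look and compute and a tool call to move; the robot and the scene stay as the last step left them, time stands still between calls to the robot, and variables do not carry over. Pictures are saved under pics/ and viewed, about 8 in all and at most 12, crops included, and the job is handed in when it is done.

Besides the shell and the picture viewer there is one more tool, called after "Call:" as a command line: name --argument value ..., lists and objects as JSON in quotes. move_arm: Moves the arm, as the interface text tells. Its arguments: {"type":"object","properties":{"commands":{"type":"array"},"jaw":{"type":"number"}},"required":["commands"]}

```bash
mkdir -p pics; ls; python3 - <<'E'
from plant import get_obs,snapshot,calibration,ctrl
import cv2,numpy as np
print(get_obs(), ctrl.grip_point_offset)
for n in ["scene","top"]:
    c=calibration(n); print(n,{k:np.round(v,4).tolist() if hasattr(v,'shape') else v for k,v in c.items()})
    p,d=snapshot(n); cv2.imwrite(f"pics/{n}.png",p[:,:,::-1]); np.savez(f"{n}.npz",p=p,d=d)
print(calibration("wrist"))
E
```

```text
pics
{'clock': 0.0, 'joint_pos': array([-5.59153480e+01,  2.05920753e+01,  6.34504352e-01, -1.96220027e-02,
       -7.01359520e+01, -1.65074283e+01]), 'qvel': array([-0.02408289, -0.02996263, -0.02997811,  0.03102643, -0.0524287 ,
        0.02527237]), 'tau': array([ 2.39204292e-04, -5.82720137e+01,  2.93059820e+01,  6.99726328e+00,
        6.93379756e-03, -2.45358196e-04]), 'tool_pos': array([ 0.20365851, -0.64298726,  0.19692262]), 'orientation': array([  5.35143419,  89.90467469, 112.92197546]), 'force': array([-0.66262414, -0.13126603,  0.16476635]), 'moment': array([ 0.06554816, -0.02031275, -0.02638766]), 'opening': 0.08740260129674784} 0.0188
scene {'mtx': [[533.5441, 0.0, 318.5456], [0.0, 533.5441, 236.9164], [0.0, 0.0, 1.0]], 'T': [[-0.7896, -0.3731, 0.4871, 0.9916], [0.6135, -0.4865, 0.622, 0.7227], [0.0049, 0.7901, 0.613, 0.7991], [0.0, 0.0, 0.0, 1.0]]}
top {'mtx': [[443.1658, 0.0, 319.9182], [0.0, 443.1658, 238.0545], [0.0, 0.0, 1.0]], 'T': [[0.0257, 0.9903, -0.1368, 0.3271], [-0.9996, 0.0268, 0.0065, 0.0427], [0.0101, 0.1366, 0.9906, 1.1458], [0.0, 0.0, 0.0, 1.0]]}
{'mtx': array([[330.77455011,   0.        , 318.04937473],
       [  0.        , 330.77455011, 239.94302576],
       [  0.        ,   0.        ,   1.        ]]), 'tool_from_camera': array([[ 1.16798053e-03,  2.75120256e-01, -9.61409112e-01,
        -1.88153584e-01],
       [ 2.37545367e-04,  9.61409664e-01,  2.75120703e-01,
         7.41462163e-02],
       [ 9.99999290e-01, -5.49713903e-04,  1.05755422e-03,
         5.13344142e-04],
       [ 0.00000000e+00,  0.00000000e+00,  0.00000000e+00,
         1.00000000e+00]])}
```

View pics/scene.png

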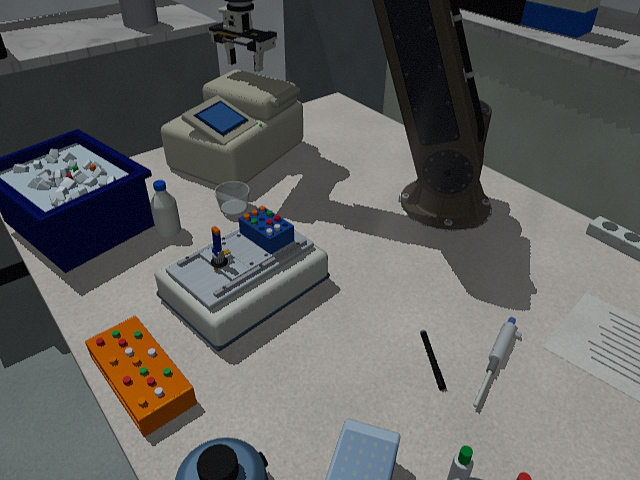

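View pics/top.png

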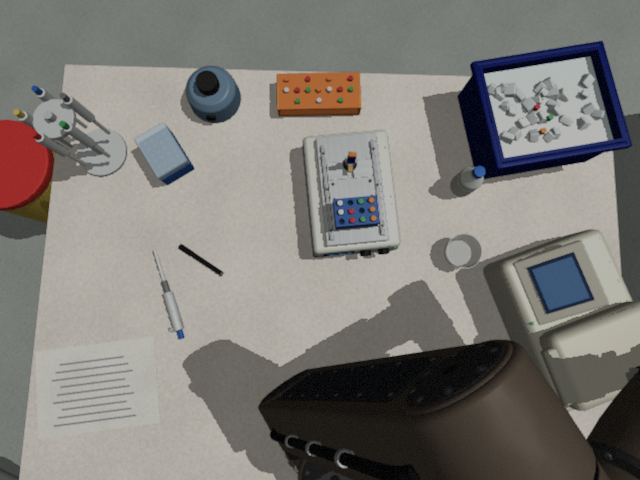

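Scene: shaker at about (240,280), with its lever at (216,240). Top: shaker at (350,192), block at (357,211), lever at (350,160), and the sliding direction is roughly up in the image. Next I'll measure.

```bash
cat > h.py <<'E'
import numpy as np,cv2
from plant import get_obs,snapshot,calibration
from scipy.spatial.transform import Rotation as R
def tcpT(o):
    T=np.eye(4);T[:3,:3]=R.from_euler('xyz',o['orientation'],degrees=True).as_matrix();T[:3,3]=o['tool_pos'];return T
def cloud(d,c,T):
    K=c['mtx'];v,u=np.mgrid[:480,:640]
    P=np.stack([(u-K[0,2])/K[0,0]*d,-(v-K[1,2])/K[1,1]*d,-d],-1)
    W=P@T[:3,:3].T+T[:3,3];W[d<=0]=np.nan;return W
def ray(px,c,T,z):
    K=c['mtx'];r=T[:3,:3]@np.array([(px[0]-K[0,2])/K[0,0],-(px[1]-K[1,2])/K[1,1],-1.]);return T[:3,3]+r*(z-T[2,3])/r[2]
def rectstat(m,W):
    p=W[m][:,:2].astype(np.float32);r=cv2.minAreaRect(p);return [np.round(x,4) for x in r],np.round(np.median(p,0),4)
E
python3 - <<'E'
from h import *
for n in ["scene","top"]:
    f=np.load(n+".npz");c=calibration(n);W=cloud(f['d'],c,c['T']);p=f['p']
    hsv=cv2.cvtColor(p,cv2.COLOR_RGB2HSV);z=W[...,2]
    roi=(W[...,0]>.35)&(W[...,0]<.8)&(W[...,1]>-.3)&(W[...,1]<.25)
    print(n)
    if n=="top": roi[:120]=0; roi[262:]=0; roi[:,:295]=0; roi[:,405:]=0
    else: roi[:200]=0; roi[:,:150]=0; roi[:,330:]=0
    m=roi&(z>.06)&(z<.2); print('shaker',rectstat(m,W))
    m=roi&(z>.092)&(z<.12)&(hsv[...,1]<40); print('plat',np.histogram(z[m],bins=14,range=(.09,.125)))
    H,S,V=cv2.split(hsv)
    b=roi&(H>100)&(H<128)&(S>130)&(z>.11); 
    print('blue',b.sum()); 
    nn,l,st,ce=cv2.connectedComponentsWithStats(b.astype(np.uint8))
    for i in range(1,nn):
        if st[i,4]>8:
            q=W[l==i]; print(st[i],np.round(q.min(0),3),np.round(q.max(0),3),rectstat(l==i,W))
    o=roi&(H<20)&(H>8)&(S>150)&(z>.14)
    nn,l,st,ce=cv2.connectedComponentsWithStats(o.astype(np.uint8))
    for i in range(1,nn):
        if st[i,4]>3: q=W[l==i];print('or',ce[i],st[i,4],np.round(np.median(q,0),4),q[:,2].max())
f=np.load("top.npz")['p'][120:265,290:410,::-1]; a=cv2.resize(f,None,fx=4,fy=4,interpolation=2)
f=np.load("scene.npz")['p'][195:345,150:335,::-1]; b=cv2.resize(f,None,fx=1.7,fy=1.7*1,interpolation=2)
cv2.imwrite("pics/crop.png",a)
E
```

```text
scene
shaker ([array([ 0.5995, -0.1147]), array([0.3162, 0.377 ]), np.float64(6.8011)], array([0.626 , 0.0062], dtype=float32))
plat (array([  15,  133,  161,  712, 1335,  315,  221,  834,  976,  140,   14,
         12,    0,    0]), array([0.09  , 0.0925, 0.095 , 0.0975, 0.1   , 0.1025, 0.105 , 0.1075,
       0.11  , 0.1125, 0.115 , 0.1175, 0.12  , 0.1225, 0.125 ]))
blue 1489
[ 239  208   55   46 1328] [ 0.491 -0.096  0.11 ] [0.569 0.012 0.159] ([array([ 0.5322, -0.043 ]), array([0.0683, 0.1044]), np.float64(9.1011)], array([ 0.5445, -0.0197], dtype=float32))
[212 232  10  25 154] [ 0.646 -0.04   0.132] [ 0.66  -0.018  0.187] ([array([ 0.6535, -0.0295]), array([0.0131, 0.0225]), np.float64(7.931)], array([ 0.6549, -0.0241], dtype=float32))
or [261.91666667 208.125     ] 24 [ 0.5155 -0.0799  0.1574] 0.16199277981672255
or [254.2        212.56666667] 30 [ 0.5365 -0.0765  0.156 ] 0.1618593052123507
or [246.36363636 216.39393939] 33 [ 0.5571 -0.0738  0.1576] 0.1615236098372579
or [215.39583333 230.1875    ] 48 [ 0.6519 -0.0249  0.194 ] 0.19904551531219405
top
shaker ([array([ 0.5895, -0
[... 291 characters left out ...]
1125, 0.115 , 0.1175, 0.12  , 0.1225, 0.125 ]))
blue 925
[347 158   8   5  34] [ 0.643 -0.038  0.148] [ 0.646 -0.022  0.184] ([array([ 0.6444, -0.0301]), array([0.0026, 0.0159]), np.float64(4.5259)], array([ 0.6443, -0.0297], dtype=float32))
[334 196  45  33 890] [ 0.49  -0.096  0.113] [0.566 0.006 0.156] ([array([ 0.5284, -0.044 ]), array([0.0647, 0.0996]), np.float64(7.1329)], array([ 0.5243, -0.0424], dtype=float32))
or [352.  154.5] 28 [ 0.6478 -0.0299  0.1963] 0.19853135658814836
or [370.58823529 199.88235294] 17 [ 0.554  -0.0776  0.1599] 0.16150754510506216
or [371.5 209. ] 16 [ 0.5331 -0.0791  0.16  ] 0.16299867746489294
or [372.5 218. ] 16 [ 0.5123 -0.0816  0.1593] 0.1611110178246663
```

View pics/crop.png

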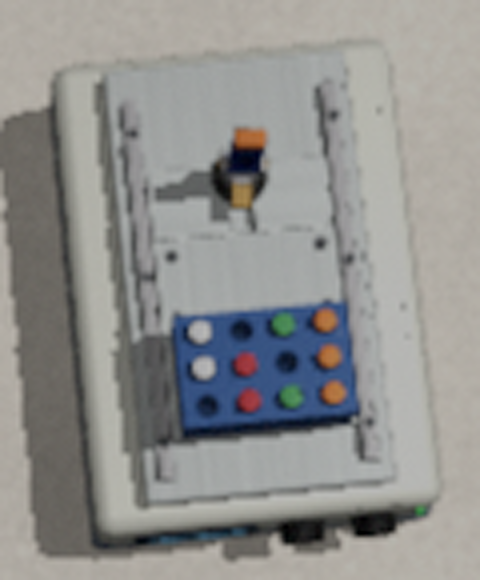

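The crop shows the bolt at crop px (240,180), with the brass tab at (242,195) on the robot (-x) side. The slot mouth is short of the bolt, and the shaker yaw is about 7°. Next I'll work out the approach.

```bash
cat >> h.py <<'E'
def goto(target,zyaw=None,o=None):
    "rows: shift in tool axes (cm) & spin (rad) to reach target with jaw axis at zyaw (deg), tool down"
    o=o or get_obs();T=tcpT(o);d=T[:3,:3].T@(np.array(target)-o['tool_pos'])*100
    zy=np.degrees(np.arctan2(T[1,2],T[0,2]));s=0
    if zyaw is not None: s=np.radians(-(zyaw-zy))  # +spin about down lowers yaw
    print('tcp',np.round(o['tool_pos'],4),'x',np.round(T[:3,0],3),'y',np.round(T[:3,1],3),'zyaw',round(zy,2),'q',np.round(o['joint_pos'],1),'shift cm',np.round(d,2),'spin',round(s,3))
E
python3 - <<'E'
from h import *
goto([.46,-.052,.24],97.1)
E
```

```text
tcp [ 0.2037 -0.643   0.197 ] x [-0.001  0.001 -1.   ] y [-0.953 -0.302  0.   ] zyaw 107.57 q [-55.9  20.6   0.6  -0.  -70.1 -16.5] shift cm [ -4.23 -42.28  48.61] spin 0.183
```

Call:
move_arm --commands '[[[-5,0,0,0],[-5,0,0,0],[-4,0,0,0],[0,-3,3.47,0],[0,-3,3.47,0],[0,-3,3.47,0],[0,-3,3.47,0],[0,-3,3.47,0]]]' --jaw 0

```text
clock: 0.9
tool_pos: [0.2946, -0.4309, 0.3375]
orientation: [11.6, 90.0, 119.2]
force: [1.2, -0.2, 0.6]
opening: 0.029
```

Call:
move_arm --commands '[[[0,-3,3.47,0],[0,-3,3.47,0],[0,-3,3.47,0],[0,-3,3.47,0],[0,-3,3.47,0],[0,-3,3.47,0],[0,-3,3.47,0],[0,-3,3.47,0]]]'

```text
clock: 1.7
tool_pos: [0.4394, -0.0937, 0.338]
orientation: [-77.7, 90.0, 29.9]
force: [0.9, 0.2, 0.8]
opening: 0.0003
```

Call:
move_arm --commands '[[[0,-3,3.47,0],[0,0,0,-0.148],[0,0,0,-0.148],[0,0,0,-0.148],[0,0,0,-0.148],[0,0,0,-0.148],[0,0,0,-0.148],[0,0,0,-0.148]]]'

```text
clock: 2.5
tool_pos: [0.4572, -0.0535, 0.3376]
orientation: [7.5, 90.0, 174.8]
force: [0.1, -0.3, -0.4]
opening: 0.0002
```

Call:
move_arm --commands '[[[0,0,0,-0.148],[0,0,0,-0.148],[0,0,0,-0.148],[0,0,0,-0.148],[0,0,0,-0.148],[0,0,0,-0.148],[0,0,0,-0.148],[0,0,0,-0.148]]]'

```text
clock: 3.3
tool_pos: [0.4572, -0.0535, 0.3375]
orientation: [-57.4, 90.0, 177.8]
force: [0.5, 1.1, 0.4]
opening: 0.0
```

Call:
move_arm --commands '[[[0,0,0,-0.148],[0,0,0,-0.148],[0,0,0,-0.148],[0,0,0,-0.148],[0,0,0,-0.148],[0,0,0,0],[0,0,0,0]]]'

```text
clock: 4.0
tool_pos: [0.4574, -0.0535, 0.3377]
orientation: [-104.9, 90.0, 172.0]
force: [0.1, 0.5, -0.5]
opening: 0.0004
```

```bash
python3 - <<'E'
from h import *
goto([.46,-.052,.24],-82.9)
o=get_obs();p,d=snapshot("wrist");cv2.imwrite("pics/w1.png",p[:,:,::-1]);np.savez("w1.npz",p=p,d=d,T=tcpT(o));print(o['clock'],o['force'],o['moment'])
E
```

```text
tcp [ 0.4574 -0.0535  0.3377] x [-0.  0. -1.] y [ 0.993  0.12  -0.   ] zyaw -83.08 q [ 17.9  -4.  -10.7  -0.  -83.3  79. ] shift cm [ 9.77  0.28 -0.12] spin -0.003
4.0 [ 0.07847667  0.46889183 -0.46000171] [-0.03756237  0.11587501 -0.02407297]
```

View pics/w1.png

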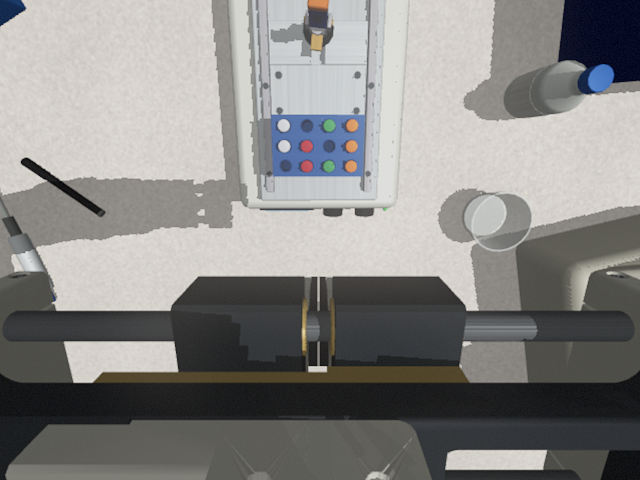

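The wrist view shows the block at (318,147), the bolt and brass tab at (317,38), and the closed fingers at (318,335). I'll refine the positions from this view.

```bash
cat >> h.py <<'E'
def wm(name="wrist",f=None,ylo=240):
    if f is None:
        o=get_obs();p,d=snapshot("wrist");T0=tcpT(o)
    else: p,d,T0=f['p'],f['d'],f['T']
    c=calibration("wrist");T=T0@c['tool_from_camera'];W=cloud(d,c,T);z=W[...,2]
    H,S,V=cv2.split(cv2.cvtColor(p,cv2.COLOR_RGB2HSV))
    for nm,m in (('blue',(H>100)&(H<128)&(S>110)&(z>.108)&(z<.2)),('orange',(H<20)&(H>5)&(S>140)&(z>.11)),('brass',(H<30)&(H>12)&(S>80)&(z>.11)&(z<.19))):
        m=m.copy();m[ylo:]=0
        n,l,st,ce=cv2.connectedComponentsWithStats(m.astype(np.uint8))
        for i in range(1,n):
            if st[i,4]>15: q=W[l==i];print(nm,st[i],'med',np.round(np.median(q,0),4),'z',np.round([q[:,2].min(),q[:,2].max()],4),rectstat(l==i,W)[0])
    return p,d,W,T
E
python3 - <<'E'
from h import *
p,d,W,T=wm(f=np.load("w1.npz"))
z=W[...,2];m=(z>.13)&(z<.155);m[:,:250]=0;m[:,390:]=0;m[:105]=0;m[190:]=0
print('blocktop',rectstat(m,W))
m=(z>.06)&(z<.125);m[:,:220]=0;m[:,420:]=0;m[215:]=0
print('shaker',rectstat(m,W))
p=W[m]; 
E
```

```text
blue [ 619    0   21   81 1110] med [ 0.6795 -0.371   0.1181] z [0.108  0.1505] [array([ 0.6811, -0.374 ]), array([0.0862, 0.0317]), np.float64(9.5643)]
blue [578  64  37  30 818] med [ 0.6348 -0.3297  0.141 ] z [0.1231 0.1439] [array([ 0.6358, -0.3329]), array([0.0272, 0.0277]), np.float64(73.1613)]
blue [ 271  115   91   61 3290] med [ 0.5303 -0.0386  0.1511] z [0.1103 0.1543] [array([ 0.5305, -0.0435]), array([0.0631, 0.098 ]), np.float64(6.9676)]
orange [308   0  20   8 132] med [ 0.6479 -0.0302  0.1963] z [0.1942 0.1987] [array([ 0.6477, -0.0298]), array([0.0053, 0.0164]), np.float64(7.0216)]
brass [311  34  12  17 177] med [ 0.6353 -0.0301  0.1323] z [0.1163 0.1346] [array([ 0.6364, -0.0299]), array([0.0175, 0.0119]), np.float64(6.95)]
brass [347 120  11  11  89] med [ 0.5558 -0.0776  0.1598] z [0.1577 0.1617] [array([ 0.5556, -0.0773]), array([0.0102, 0.0099]), np.float64(51.1511)]
brass [347 141  10  11  86] med [ 0.5351 -0.08    0.1597] z [0.1571 0.1615] [array([ 0.5346, -0.0798]), array([0.0103, 0.0097]), np.float64(6.9601)]
brass [346 161  10  11  80] med [ 0.5143 -0.0824  0.1594] z [0.1569 0.1611] [array([ 0.5142, -0.0822]), array([0.01  , 0.0105]), np.float64(53.0661)]
blocktop ([array([ 0.5311, -0.0443]), array([0.0641, 0.1002]), np.float64(6.9471)], array([ 0.5326, -0.0438], dtype=float32))
shaker ([array([ 0.5649, -0.0413]), array([0.2576, 0.2155]), np.float64(7.2125)], array([ 0.5961, -0.0417], dtype=float32))
```

Call:
move_arm --commands '[[[4,0.3,0,0],[4,0,0,0],[4,0,0,0],[4,0,0,0],[3.5,0,0,0],[2.5,0,0,0],[0,0,0,0],[0,0,0,0]]]'

```text
clock: 4.85
tool_pos: [0.4608, -0.0532, 0.1184]
orientation: [-34.3, 90.0, -117.2]
force: [-0.2, -0.1, -0.2]
opening: 0.0001
```

Call:
move_arm --commands '[[[0,0.3,0,0],[0,0.3,0,0],[0,0.3,0,0],[0,0.3,0,0],[0,0.3,0,0],[0,0.3,0,0],[0,0.2,0,0],[0,0.2,0,0]]]'

```text
clock: 5.65
tool_pos: [0.4824, -0.0504, 0.1178]
orientation: [-82.4, 90.0, -165.2]
force: [-0.5, -0.7, 0.6]
opening: 0.0004
```

```bash
python3 - <<'E'
from h import *
goto([.499,-.048,.118],-83);print(get_obs()['force'])
E
```

```text
tcp [ 0.4824 -0.0504  0.1178] x [-0. -0. -1.] y [ 0.992  0.125 -0.   ] zyaw -82.83 q [ 17.3   6.7 -29.2  -0.  -54.1  79.8] shift cm [-0.02  1.67 -0.03] spin 0.003
[-0.54721668 -0.65524445  0.59520555]
```

Call:
move_arm --commands '[[[0,0.2,0,0],[0,0.2,0,0],[0,0.2,0,0],[0,0.2,0,0],[0,0.2,0,0],[0,0.2,0,0],[0,0.2,0,0],[0,0.2,0,0]]]'

```text
clock: 6.45
tool_pos: [0.4967, -0.0489, 0.1177]
orientation: [-83.3, 89.8, -166.2]
force: [-6.3, -0.7, 4.2]
opening: 0.0003
```

Call:
move_arm --commands '[[[0,0.1,0,0],[0,0.1,0,0],[0,0.1,0,0],[0,0.1,0,0],[0,0.1,0,0],[0,0.1,0,0],[0,0.1,0,0],[0,0.1,0,0]]]'

```text
clock: 7.25
tool_pos: [0.5047, -0.0479, 0.1177]
orientation: [-83.3, 89.8, -166.1]
force: [-5.4, -1.0, 4.0]
opening: 0.0006
```

```bash
python3 - <<'E'
from h import *
goto([.499,-.048,.118],-83);print(get_obs()['force'])
p,d,W,T=wm()
cv2.imwrite("pics/w2.png",p[:,:,::-1])
z=W[...,2]
E
```

```text
tcp [ 0.5047 -0.0479  0.1177] x [-0.003 -0.001 -1.   ] y [ 0.992  0.125 -0.003] zyaw -82.84 q [ 16.8   8.9 -26.6  -0.  -54.7  80.4] shift cm [-0.03 -0.56 -0.06] spin 0.003
[-5.37115463 -1.00174899  3.98013211]
blue [  207   144   216    96 13958] med [ 0.5565 -0.0364  0.1512] z [0.108  0.1594] [array([ 0.5558, -0.0335]), array([0.0463, 0.1135]), np.float64(8.3646)]
orange [387 172  18  13  48] med [ 0.5674 -0.0724  0.1595] z [0.1577 0.1613] [array([ 0.5679, -0.073 ]), array([0.0089, 0.0026]), np.float64(65.4525)]
orange [383 204  26  27 351] med [ 0.5499 -0.076   0.1597] z [0.1512 0.1612] [array([ 0.5513, -0.0768]), array([0.0125, 0.0108]), np.float64(17.3778)]
brass [301   0  29  35 876] med [ 0.6344 -0.0298  0.1325] z [0.1158 0.1347] [array([ 0.6364, -0.029 ]), array([0.0135, 0.0177]), np.float64(89.1517)]
brass [388 157  26  28 562] med [ 0.5725 -0.0749  0.1598] z [0.1577 0.1619] [array([ 0.5725, -0.075 ]), array([0.0112, 0.0115]), np.float64(48.5232)]
brass [385 205  26  26 502] med [ 0.5517 -0.0775  0.1597] z [0.158 0.162] [array([ 0.5516, -0.0774]), array([0.0115, 0.0114]), np.float64(82.5032)]
```

View pics/w2.png

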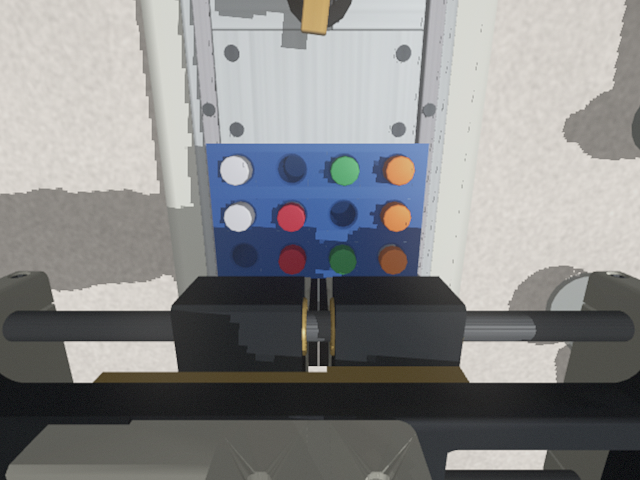

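The block has slid about 17 mm and is straight between the rails at (317,210). About 8 mm or more remains.

Call:
move_arm --commands '[[[0,0.1,0,0],[0,0.1,0,0],[0,0.1,0,0],[0,0.1,0,0],[0,0.1,0,0],[0,0.05,0,0],[0,0.05,0,0]]]'

```text
clock: 8.0
tool_pos: [0.5107, -0.0471, 0.1177]
orientation: [-83.7, 89.8, -166.5]
force: [-4.8, -0.8, 3.4]
opening: 0.0007
```

Call:
move_arm --commands '[[[0,0.05,0,0],[0,0.05,0,0],[0,0.05,0,0],[0,0.05,0,0]]]'

```text
clock: 8.4
tool_pos: [0.5127, -0.0468, 0.1177]
orientation: [-84.0, 89.8, -166.8]
force: [-5.3, -0.9, 3.3]
opening: 0.0006
```

Call:
move_arm --commands '[[[0,0.05,0,0],[0,0.05,0,0],[0,0.05,0,0]]]'

```text
clock: 8.7
tool_pos: [0.5141, -0.0467, 0.1176]
orientation: [-84.1, 89.8, -167.0]
force: [-5.1, -1.0, 3.7]
opening: 0.0002
```

Call:
move_arm --commands '[[[0,0.05,0,0],[0,0.05,0,0],[0,0.05,0,0],[0,0.05,0,0]]]'

```text
clock: 9.1
tool_pos: [0.516, -0.0464, 0.1176]
orientation: [-84.5, 89.8, -167.3]
force: [-6.3, -0.9, 5.2]
opening: 0.0006
```

Call:
move_arm --commands '[[[0,0.05,0,0],[0,0.05,0,0],[0,0.05,0,0]]]'

```text
clock: 9.4
tool_pos: [0.5162, -0.0465, 0.1175]
orientation: [-86.4, 89.7, -169.2]
force: [-11.4, 0.8, 9.4]
opening: 0.0007
```

```bash
python3 - <<'E'
from h import *
goto([.499,-.048,.118],-83);print(get_obs()['force'])
p,d,W,T=wm()
E
```

```text
tcp [ 0.5162 -0.0465  0.1175] x [-0.005 -0.001 -1.   ] y [ 0.992  0.124 -0.005] zyaw -82.85 q [ 16.6  10.  -25.1  -0.  -55.2  80.6] shift cm [-0.04 -1.72 -0.06] spin 0.003
[-11.38846126   0.76024628   9.40199564]
blue [  206   144   216    96 13837] med [ 0.5679 -0.0352  0.1512] z [0.1084 0.1591] [array([ 0.5675, -0.0347]), array([0.0446, 0.1186]), np.float64(6.8026)]
orange [387 172  19  14  47] med [ 0.579  -0.0707  0.1596] z [0.1581 0.1612] [array([ 0.5795, -0.0717]), array([0.0096, 0.0029]), np.float64(67.1983)]
orange [383 205  27  27 357] med [ 0.5614 -0.0744  0.1597] z [0.1577 0.1618] [array([ 0.563 , -0.0759]), array([0.0119, 0.0116]), np.float64(53.9384)]
brass [302  23  28  40 888] med [ 0.635  -0.0297  0.1325] z [0.1164 0.1346] [array([ 0.636 , -0.0291]), array([0.0168, 0.0131]), np.float64(0.0889)]
brass [387 157  27  28 569] med [ 0.584  -0.0735  0.1598] z [0.1581 0.1619] [array([ 0.5839, -0.0736]), array([0.0114, 0.0115]), np.float64(87.8198)]
brass [384 206  27  26 505] med [ 0.5631 -0.0761  0.1598] z [0.1578 0.1618] [array([ 0.563 , -0.0761]), array([0.0117, 0.0112]), np.float64(54.0587)]
```

Call:
move_arm --commands '[[[0,-0.5,0,0],[0,-1.5,0,0],[0,-2,0,0],[-3,0,0,0],[-4,0,0,0],[-4,0,0,0],[-3,3,0,0],[0,4,0,0]]]'

```text
clock: 10.25
tool_pos: [0.5509, -0.042, 0.2645]
orientation: [91.5, 89.4, 8.7]
force: [1.0, 1.6, 0.7]
opening: 0.0005
```

Call:
move_arm --commands '[[[0,4,0,0],[0,2,0,0],[0,0,0,0],[0,0,0,0],[0,0,0,0]]]' --jaw 6

```text
clock: 10.75
tool_pos: [0.6074, -0.0346, 0.2581]
orientation: [119.3, 90.0, 36.4]
force: [-0.4, -0.6, 0.2]
opening: 0.0351
```

```bash
python3 - <<'E'
from h import *
goto([.649,-.030,.26],-83);o=get_obs();print(o['force'],o['moment'],o['clock'])
p,d,W,T=wm()
cv2.imwrite("pics/w3.png",p[:,:,::-1])
z=W[...,2]
m=(z>.188)&(z<.202);m[300:]=0;m[:,:200]=0;m[:,440:]=0
n,l,st,ce=cv2.connectedComponentsWithStats(m.astype(np.uint8))
for i in range(1,n):
    if st[i,4]>20: print(st[i],np.round(np.median(W[l==i],0),4),rectstat(l==i,W)[0])
E
```

```text
tcp [ 0.6074 -0.0346  0.2581] x [ 0.  0. -1.] y [0.992 0.125 0.   ] zyaw -82.83 q [ 15.1  12.5  -2.7  -0.  -74.8  82.1] shift cm [-0.19  4.18  0.06] spin 0.003
[-0.40602027 -0.58976389  0.21626871] [-0.13246579  0.15864655  0.04132501] 10.75
blue [311 172  18   4  33] med [ 0.6574 -0.0282  0.1458] z [0.1442 0.1468] [array([ 0.6574, -0.0295]), array([0.0154, 0.0016]), np.float64(89.027)]
blue [605 220  35  20 585] med [ 0.6393 -0.3246  0.1404] z [0.1255 0.1435] [array([ 0.6395, -0.3284]), array([0.0184, 0.0219]), np.float64(17.7143)]
orange [308 188   6   6  18] med [ 0.647  -0.0232  0.1959] z [0.1949 0.1976] [array([ 0.6475, -0.023 ]), array([0.0036, 0.0038]), np.float64(30.3884)]
orange [315 190   7   5  16] med [ 0.6471 -0.0287  0.196 ] z [0.1947 0.1973] [array([ 0.6474, -0.0293]), array([0.0031, 0.0047]), np.float64(5.036)]
orange [322 190   8   6  21] med [ 0.6467 -0.0356  0.196 ] z [0.1942 0.1972] [array([ 0.6476, -0.0351]), array([0.0038, 0.0053]), np.float64(10.1765)]
brass [311 195  12   9  92] med [ 0.6321 -0.0296  0.1325] z [0.131  0.1343] [array([ 0.632 , -0.0299]), array([0.0079, 0.0105]), np.float64(6.8134)]
[307 180  25  17 350] [ 0.6506 -0.0299  0.1961] [array([ 0.6501, -0.0299]), array([0.0107, 0.0183]), np.float64(0.2084)]
```

View pics/w3.png

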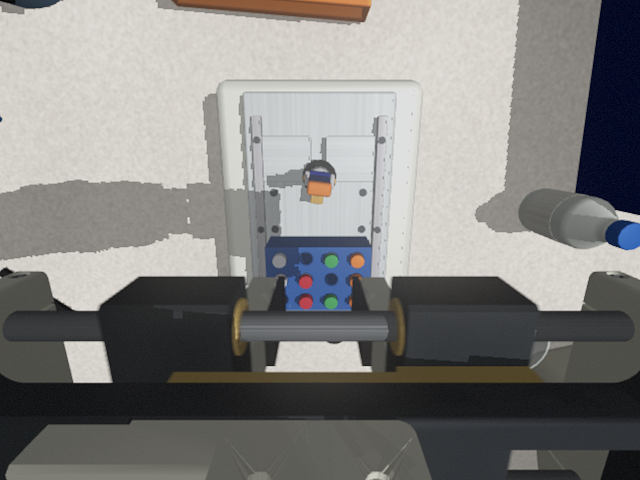

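Lever top is at (320,188), centre (0.6505, -0.030). Its size of 10.7 x 18.3 mm matches the bar, and the block is seated at the bolt. I'll grip across the width.

Call:
move_arm --commands '[[[0,2.3,0.08,0],[0,2,0,0],[3,0,0,0],[3,0,0,0],[2.5,0,0,0],[0,0,0,0],[0,0,0,0]]]'

```text
clock: 11.5
tool_pos: [0.651, -0.0301, 0.174]
orientation: [50.3, 90.0, -32.5]
force: [-0.4, -0.2, -0.0]
opening: 0.06
```

Call:
move_arm --commands '[[[0,0,0,0],[0,0,0,0],[0,0,0,0],[0,0,0,0],[0,0,0,0],[0,0,0,0],[0,0,0,0],[0,0,0,0]]]' --jaw 0

```text
clock: 12.3
tool_pos: [0.651, -0.03, 0.1728]
orientation: [-83.2, 90.0, -166.1]
force: [0.2, -0.1, 0.1]
opening: 0.0032
```

```bash
python3 - <<'E'
from h import *
goto([.6505,-.030,.173],-83);o=get_obs();print(o['force'],o['moment'],o['clock'],o['opening'])
E
```

```text
tcp [ 0.651  -0.03    0.1728] x [-0. -0. -1.] y [ 0.992  0.125 -0.   ] zyaw -82.83 q [ 14.5  19.3  -4.5  -0.  -66.2  82.7] shift cm [-0.02 -0.05 -0.  ] spin 0.003
[ 0.17311055 -0.14486628  0.07312301] [-0.04014292  0.14161499 -0.0463291 ] 12.3 0.003184209298359028
```

The jaws closed to 3 mm, so they missed the lever. I'll look at the scene view.

```bash
python3 - <<'E'
from h import *
p,d=snapshot("scene");np.savez("s2.npz",p=p,d=d)
a=cv2.resize(p[170:290,150:300,::-1],None,fx=3.4,fy=3.4,interpolation=2)
q,d2=snapshot("wrist"); b=cv2.resize(q[200:400,180:460,::-1],None,fx=1.45,fy=1.45)
h=max(a.shape[0],b.shape[0]);pad=lambda x:np.pad(x,((0,h-x.shape[0]),(0,0),(0,0)))
im=np.hstack([pad(a),pad(b)]);im=cv2.resize(im,(800,int(im.shape[0]*800/im.shape[1])));cv2.imwrite("pics/s2.png",im)
E
```

```text
(no output)
```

View pics/s2.png

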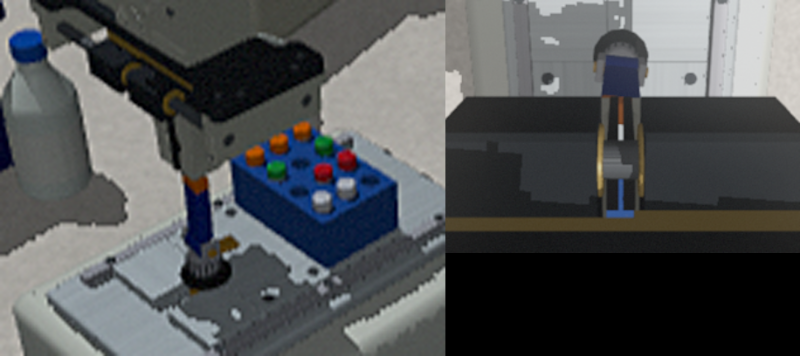

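```bash
python3 - <<'E'
from h import *
o=get_obs();print(o['opening'])
f=np.load("s2.npz");c=calibration("scene");W=cloud(f['d'],c,c['T']);p=f['p']
H,S,V=cv2.split(cv2.cvtColor(p,cv2.COLOR_RGB2HSV));z=W[...,2]
roi=(abs(W[...,0]-.65)<.05)&(abs(W[...,1]+.03)<.05)
for nm,m in (('or',roi&(H<20)&(S>140)&(z>.15)),('bl',roi&(H>100)&(H<128)&(S>130)&(z>.12))):
    q=W[m];print(nm,len(q),np.round(q.min(0),4),np.round(q.max(0),4),np.round(np.median(q,0),4))
for z0 in np.arange(.13,.25,.01):
    m=roi&(z>=z0)&(z<z0+.01);q=W[m]
    if len(q): print(round(z0,3),len(q),np.round(q.min(0)[:2],3),np.round(q.max(0)[:2],3),'rgb',np.median(p[m],0))
cv2.imwrite("pics/s3.png",cv2.resize(p[175:275,180:260,::-1],None,fx=7,fy=6,interpolation=cv2.INTER_CUBIC))
E
```

```text
0.0004864932519851655
or 82 [ 0.6141 -0.0567  0.1871] [0.6989 0.0193 0.5957] [ 0.6532 -0.02    0.2978]
bl 399 [ 0.611  -0.0761  0.132 ] [0.697  0.0199 0.5208] [ 0.6559 -0.0204  0.2868]
0.13 71 [ 0.629 -0.041] [ 0.663 -0.014] rgb [67. 60. 60.]
0.14 59 [ 0.646 -0.041] [ 0.66  -0.015] rgb [24. 33. 58.]
0.15 38 [ 0.647 -0.038] [ 0.658 -0.015] rgb [ 1. 12. 54.]
0.16 32 [ 0.648 -0.036] [ 0.657 -0.018] rgb [ 1. 10. 50.]
0.17 34 [ 0.645 -0.038] [ 0.656 -0.018] rgb [ 0.  11.  53.5]
0.18 37 [ 0.646 -0.037] [ 0.657 -0.019] rgb [16. 18. 45.]
0.19 23 [ 0.646 -0.034] [ 0.656 -0.019] rgb [89. 41.  0.]
0.2 37 [ 0.64  -0.044] [ 0.664 -0.011] rgb [70. 72. 68.]
0.21 73 [ 0.645 -0.048] [ 0.664 -0.009] rgb [71. 73. 68.]
0.22 66 [ 0.648 -0.047] [ 0.665 -0.009] rgb [70. 72. 67.]
0.23 66 [ 0.649 -0.048] [ 0.664 -0.008] rgb [70. 71. 67.]
0.24 37 [ 0.651 -0.031] [ 0.662 -0.006] rgb [73. 75. 71.]
```

View pics/s3.png

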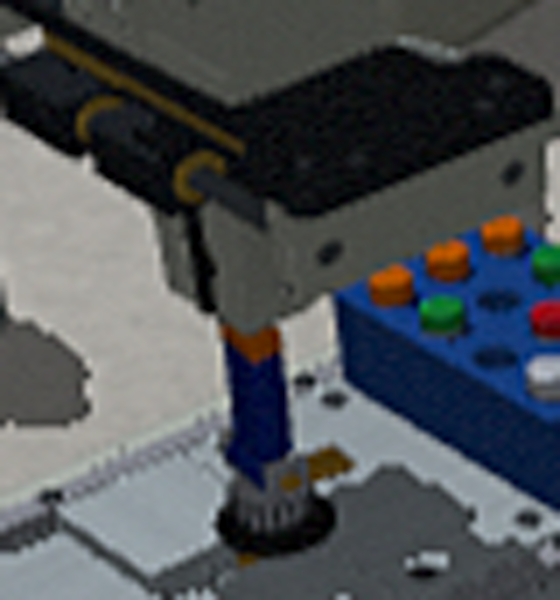

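The close-up shows the closed fingertips ending just above the orange tip, at z about 0.20, while the TCP reads 0.173. So the fingertips end about 27 mm short of the reported TCP. The lever is untouched, so I'll reopen, go 23 mm lower and grip again.

Call:
move_arm --commands '[[[0,0,0,0],[0,0,0,0],[0,0,0,0],[0,0,0,0],[0,0,0,0],[0,-0.05,0,0]]]' --jaw 4.5

```text
clock: 13.0
tool_pos: [0.6506, -0.03, 0.1728]
orientation: [-106.2, 90.0, 170.9]
force: [0.0, -0.4, 0.5]
opening: 0.0421
```

Call:
move_arm --commands '[[[0.8,0,0,0],[0.8,0,0,0],[0.7,0,0,0],[0,0,0,0]]]'

```text
clock: 13.4
tool_pos: [0.6496, -0.0301, 0.148]
orientation: [-89.9, 89.8, -172.8]
force: [-0.5, 0.2, -0.3]
opening: 0.0448
```

Call:
move_arm --commands '[[[0,0,0,0],[0,0,0,0],[0,0,0,0],[0,0,0,0],[0,0,0,0],[0,0,0,0],[0,0,0,0]]]' --jaw 0.5

```text
clock: 14.1
tool_pos: [0.6508, -0.0299, 0.1502]
orientation: [94.7, 90.0, 11.9]
force: [-0.1, 0.7, 1.9]
opening: 0.0172
```

```bash
python3 - <<'E'
from h import *
goto([.6505,-.030,.150],-83);o=get_obs();print(o['force'],o['moment'],o['clock'],o['opening'])
E
```

```text
tcp [ 0.6508 -0.0299  0.1502] x [ 0.001  0.    -1.   ] y [0.992 0.125 0.001] zyaw -82.82 q [ 14.5  20.2  -6.3   0.  -63.5  82.7] shift cm [ 0.02 -0.03  0.  ] spin 0.003
[-0.12550369  0.67341455  1.87355025] [ 0.21618202  0.2268879  -0.11354786] 14.1 0.017245835023945853
```

The grip is on the bar (17 mm). Now I'll turn it clockwise, following the 1.27 mm/rad sink.

Call:
move_arm --commands '[[[0.0125,0,0,0.1],[0.0125,0,0,0.1],[0.0125,0,0,0.1],[0.0125,0,0,0.1],[0.0125,0,0,0.1],[0.0125,0,0,0.1],[0.0125,0,0,0.1],[0.0125,0,0,0.1]]]'

```text
clock: 14.9
tool_pos: [0.651, -0.0295, 0.1492]
orientation: [156.1, 89.9, 27.2]
force: [0.6, 2.3, 2.0]
opening: 0.0174
```

```bash
cat > s.py <<'E'
from h import *
L=[get_obs() for _ in range(5)]
f=np.mean([o['force'] for o in L],0);m=np.mean([o['moment'] for o in L],0)
goto([.6505,-.030,.150],-83,L[0]);print('F',f.round(2),'M',m.round(3),'M0z',L[0]['moment'].round(3),L[0]['clock'],L[0]['opening'])
E
python3 s.py
```

```text
tcp [ 0.651  -0.0295  0.1492] x [ 0.001  0.001 -1.   ] y [ 0.779 -0.628  0.   ] zyaw -128.87 q [ 14.5  20.2  -6.4  -0.  -63.4  36.6] shift cm [-0.08 -0.01  0.07] spin -0.801
F [0.63 2.3  2.02] M [0.904 0.044 0.145] M0z [0.904 0.044 0.145] 14.9 0.017386584623601268
```

Call:
move_arm --commands '[[[0.0065,0,0,0.05],[0.0065,0,0,0.05],[0.0065,0,0,0.05],[0.0065,0,0,0.05],[0.0065,0,0,0.05],[0.0065,0,0,0.05],[0,0,0,0]]]'

```text
clock: 15.6
tool_pos: [0.6512, -0.0294, 0.1488]
orientation: [171.4, 89.9, 25.6]
force: [1.2, 2.9, 0.9]
opening: 0.0177
```

```bash
python3 s.py
```

```text
tcp [ 0.6512 -0.0294  0.1488] x [ 0.001  0.001 -1.   ] y [ 0.561 -0.828  0.   ] zyaw -145.87 q [ 14.5  20.2  -6.4  -0.  -63.3  19.6] shift cm [-0.12  0.01  0.09] spin -1.097
F [1.18 2.91 0.86] M [ 1.161 -0.248 -0.041] M0z [ 1.161 -0.248 -0.041] 15.6 0.017723657928389147
```

Call:
move_arm --commands '[[[0.0065,0,0,0.05],[0.0065,0,0,0.05],[0.0065,0,0,0.05],[0.0065,0,0,0.05],[0.0065,0,0,0.05],[0.0065,0,0,0.05],[0,0,0,0]]]'

```text
clock: 16.3
tool_pos: [0.6514, -0.0294, 0.1484]
orientation: [-174.5, 89.9, 22.5]
force: [2.2, 3.4, 1.6]
opening: 0.0177
```

```bash
python3 s.py
```

```text
tcp [ 0.6514 -0.0294  0.1484] x [ 0.002  0.001 -1.   ] y [ 0.293 -0.956 -0.   ] zyaw -162.98 q [ 14.5  20.2  -6.4  -0.  -63.2   2.5] shift cm [-0.16  0.03  0.1 ] spin -1.396
F [2.23 3.37 1.59] M [ 1.377 -0.67  -0.015] M0z [ 1.377 -0.67  -0.015] 16.3 0.017671305856299446
```

Call:
move_arm --commands '[[[0.0065,0,0,0.05],[0.0065,0,0,0.05],[0.0065,0,0,0.05],[0.0065,0,0,0.05],[0.0065,0,0,0.05],[0.0065,0,0,0.05]]]'

```text
clock: 16.9
tool_pos: [0.6516, -0.0295, 0.1481]
orientation: [-163.5, 89.9, 16.4]
force: [2.9, 3.6, 1.3]
opening: 0.0175
```

```bash
python3 s.py
```

```text
tcp [ 0.6516 -0.0295  0.1481] x [ 0.002  0.001 -1.   ] y [-0.003 -1.    -0.001] zyaw 179.84 q [ 14.5  20.3  -6.4  -0.  -63.2 -14.7] shift cm [-0.19  0.05  0.11] spin 4.587
F [2.94 3.55 1.29] M [ 1.346 -0.935  0.137] M0z [ 1.346 -0.935  0.137] 16.9 0.017491758115203405
```

Call:
move_arm --commands '[[[0.0065,0,0,0.05],[0.0065,0,0,0.05],[0.0065,0,0,0.05],[0.0065,0,0,0.05],[0.0065,0,0,0.05]]]'

```text
clock: 17.4
tool_pos: [0.6517, -0.0295, 0.1478]
orientation: [-154.2, 89.9, 11.3]
force: [3.0, 4.0, 1.1]
opening: 0.0173
```

```bash
python3 s.py
```

```text
tcp [ 0.6517 -0.0295  0.1478] x [ 0.002  0.    -1.   ] y [-0.25  -0.968 -0.001] zyaw 165.52 q [ 14.5  20.3  -6.5   0.  -63.1 -29. ] shift cm [-0.22  0.07  0.1 ] spin 4.338
F [2.98 3.97 1.12] M [ 1.222 -1.085  0.155] M0z [ 1.222 -1.085  0.155] 17.4 0.017257141284808927
```

Call:
move_arm --commands '[[[0.0065,0,0,0.05],[0.0065,0,0,0.05],[0.0065,0,0,0.05],[0.0065,0,0,0.05],[0.0065,0,0,0.05]]]'

```text
clock: 17.9
tool_pos: [0.6518, -0.0297, 0.1476]
orientation: [-145.2, 89.9, 6.0]
force: [3.2, 2.5, 1.3]
opening: 0.0174
```

```bash
python3 s.py
```

```text
tcp [ 0.6518 -0.0297  0.1476] x [ 0.002  0.    -1.   ] y [-0.482 -0.876 -0.001] zyaw 151.2 q [ 14.5  20.3  -6.5   0.  -63.1 -43.3] shift cm [-0.24  0.09  0.1 ] spin 4.088
F [3.23 2.45 1.27] M [ 1.042 -1.221  0.196] M0z [ 1.042 -1.221  0.196] 17.9 0.017433182218471177
```

Call:
move_arm --commands '[[[0.0065,0,0,0.05],[0.0065,0,0,0.05],[0.0065,0,0,0.05],[0.0065,0,0,0.05]]]'

```text
clock: 18.3
tool_pos: [0.6519, -0.0298, 0.1474]
orientation: [-137.2, 89.9, 2.5]
force: [4.1, 3.1, 2.0]
opening: 0.0175
```

```bash
python3 s.py
```

```text
tcp [ 0.6519 -0.0298  0.1474] x [ 0.003  0.    -1.   ] y [-0.646 -0.763 -0.002] zyaw 139.75 q [ 14.5  20.3  -6.5   0.  -63.1 -54.8] shift cm [-0.26  0.1   0.09] spin 3.888
F [4.14 3.06 2.  ] M [ 0.879 -1.26   0.304] M0z [ 0.879 -1.26   0.304] 18.3 0.01753575338717219
```

Call:
move_arm --commands '[[[0.0065,0,0,0.05],[0.0065,0,0,0.05]]]'

```text
clock: 18.5
tool_pos: [0.6519, -0.0299, 0.1473]
orientation: [-132.2, 89.8, 1.8]
force: [3.4, 1.4, 1.8]
opening: 0.0174
```

```bash
python3 s.py | tail -1
```

```text
F [3.42 1.37 1.81] M [ 0.811 -1.218  0.368] M0z [ 0.811 -1.218  0.368] 18.5 0.017434986791225102
```

Call:
move_arm --commands '[[[0.0065,0,0,0.05]]]'

```text
clock: 18.6
tool_pos: [0.6518, -0.0299, 0.1473]
orientation: [-130.6, 89.9, 0.6]
force: [2.5, 1.7, 2.2]
opening: 0.0174
```

```bash
python3 s.py | tail -1
```

```text
F [2.51 1.7  2.22] M [ 0.656 -1.072  0.208] M0z [ 0.656 -1.072  0.208] 18.6 0.017377848578039014
```

Call:
move_arm --commands '[[[0.004,0,0,0.03],[0.004,0,0,0.03]]]'

```text
clock: 18.8
tool_pos: [0.6516, -0.03, 0.1472]
orientation: [-129.8, 89.9, -2.1]
force: [3.2, 1.5, 3.7]
opening: 0.0177
```

```bash
python3 s.py
```

```text
tcp [ 0.6516 -0.03    0.1472] x [ 0.002 -0.    -1.   ] y [-0.792 -0.611 -0.002] zyaw 127.66 q [ 14.5  20.3  -6.5   0.  -63.1 -66.8] shift cm [-0.28  0.09  0.07] spin 3.677
F [3.18 1.46 3.72] M [ 0.658 -1.464  0.351] M0z [ 0.658 -1.464  0.351] 18.8 0.017710416099985284
```

Call:
move_arm --commands '[[[0.004,0,0,0.03]]]'

```text
clock: 18.9
tool_pos: [0.6515, -0.03, 0.1471]
orientation: [-127.8, 89.9, -1.9]
force: [4.4, 1.8, 3.6]
opening: 0.0175
```

```bash
python3 s.py | tail -1
```

```text
F [4.36 1.82 3.56] M [ 0.723 -1.688  0.304] M0z [ 0.723 -1.688  0.304] 18.9 0.01746823686044115
```

Call:
move_arm --commands '[[[0.004,0,0,0.03]]]'

```text
clock: 19.0
tool_pos: [0.6515, -0.03, 0.1471]
orientation: [-126.0, 89.9, -1.9]
force: [4.3, 1.9, 5.7]
opening: 0.0173
```

```bash
python3 s.py | tail -1
```

```text
F [4.29 1.91 5.75] M [ 0.6   -1.739  0.272] M0z [ 0.6   -1.739  0.272] 19.0 0.017274393788186383
```

Call:
move_arm --commands '[[[0.003,0,0,0.03],[0.003,0,0,0.03]]]'

```text
clock: 19.2
tool_pos: [0.6513, -0.0301, 0.1471]
orientation: [-125.7, 89.9, -5.0]
force: [4.7, 1.8, 5.3]
opening: 0.0176
```

```bash
python3 s.py | tail -1
```

```text
F [4.73 1.79 5.32] M [ 0.6   -1.747  0.315] M0z [ 0.6   -1.747  0.315] 19.2 0.017622718753003617
```

Call:
move_arm --commands '[[[0.003,0,0,0.03]]]'

```text
clock: 19.3
tool_pos: [0.6512, -0.0301, 0.147]
orientation: [-124.5, 89.9, -5.5]
force: [3.8, 0.9, 5.9]
opening: 0.0175
```

```bash
python3 s.py | tail -1
```

```text
F [3.75 0.86 5.93] M [ 0.602 -1.627  0.375] M0z [ 0.602 -1.627  0.375] 19.3 0.017454165029660455
```

Call:
move_arm --commands '[[[0.003,0,0,0.03]]]'

```text
clock: 19.4
tool_pos: [0.6512, -0.0301, 0.147]
orientation: [-123.5, 89.9, -6.3]
force: [4.0, 0.7, 5.2]
opening: 0.0178
```

```bash
python3 s.py
```

```text
tcp [ 0.6512 -0.0301  0.147 ] x [ 0.001 -0.    -1.   ] y [-0.889 -0.457 -0.001] zyaw 117.22 q [ 14.5  20.3  -6.5   0.  -63.1 -77.3] shift cm [-0.3   0.06  0.04] spin 3.494
F [3.99 0.66 5.22] M [ 0.504 -1.624  0.37 ] M0z [ 0.504 -1.624  0.37 ] 19.4 0.017801494349448117
```

Turned 2.79 rad. The torque climbed from about 0.15 (free) to about 0.36 N m, which I read as roughly 14 N on the plate, so it is snug. Now I'll release and back off upward.

Call:
move_arm --commands '[[[0,0,0,0],[0,0,0,0],[0,0,0,0],[0,0,0,0],[0,0,0,0],[0,0,0,0]]]' --jaw 4.5

```text
clock: 20.0
tool_pos: [0.6504, -0.0301, 0.1461]
orientation: [70.0, 90.0, -172.7]
force: [-0.0, 0.1, -0.8]
opening: 0.0448
```

Call:
move_arm --commands '[[[-3,0,0,0],[-3,0,0,0],[-2,0,0,0],[0,3,0,0],[0,3,0,0],[0,0,0,0]]]' --jaw 0

```text
clock: 20.6
tool_pos: [0.5948, -0.0587, 0.2272]
orientation: [-65.7, 90.0, 51.5]
force: [0.2, -0.3, 0.3]
opening: 0.0032
```

```bash
python3 s.py; python3 - <<'E'
from h import *
p,d=snapshot("scene");c=calibration("scene");W=cloud(d,c,c['T']);z=W[...,2]
H,S,V=cv2.split(cv2.cvtColor(p,cv2.COLOR_RGB2HSV))
roi=(abs(W[...,0]-.65)<.04)&(abs(W[...,1]+.03)<.04)&(z<.205)
for nm,m in (('or',roi&(H<20)&(S>140)&(z>.17)),('blue',roi&(H>100)&(H<128)&(S>130)&(z>.13)),('brass',roi&(H<30)&(H>12)&(S>100)&(z>.11)&(z<.15))):
    q=W[m];print(nm,len(q),np.round(q.min(0),4),np.round(q.max(0),4),np.round(np.median(q,0),4))
cv2.imwrite("pics/s4.png",cv2.resize(p[150:290,170:320,::-1],None,fx=4,fy=4,interpolation=cv2.INTER_CUBIC))
E
```

```text
tcp [ 0.5948 -0.0587  0.2272] x [ 0.  0. -1.] y [-0.889 -0.458 -0.001] zyaw 117.27 q [ 13.1  12.3  -6.9  -0.  -70.8 -75.8] shift cm [ 7.73 -6.26 -0.01] spin 3.495
F [ 0.16 -0.33  0.3 ] M [ 0.015 -0.016 -0.007] M0z [ 0.015 -0.016 -0.007] 20.6 0.003244684320382159
or 54 [ 0.6461 -0.0357  0.1846] [ 0.6598 -0.019   0.1945] [ 0.6546 -0.0254  0.1905]
blue 171 [ 0.6456 -0.0364  0.133 ] [ 0.6608 -0.0167  0.1837] [ 0.6546 -0.025   0.1611]
brass 47 [ 0.6376 -0.0333  0.1122] [ 0.6738 -0.014   0.142 ] [ 0.6653 -0.0213  0.1281]
```

View pics/s4.png

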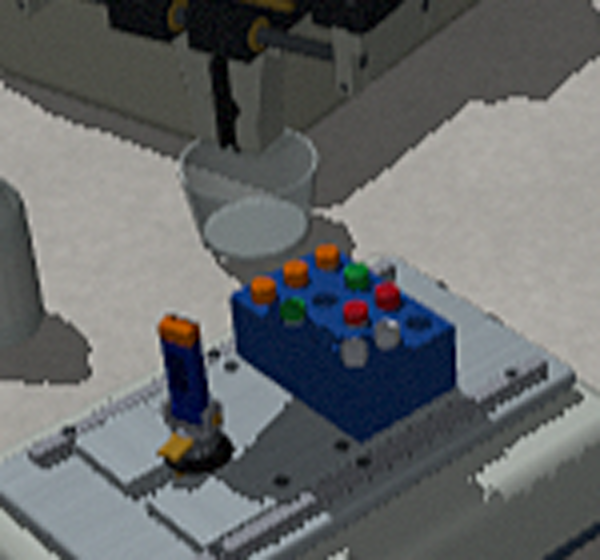

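Lever is upright at s4 (185,370), with the brass tab pointing forward at about 27°. The block is home and the tubes are in place. Next I'll fold from the back, with the closed fingertips following the arc.

Call:
move_arm --commands '[[[0,-1.6,0,0],[0,-1.6,0,0],[2.5,0,0,0],[2.5,0,0,0],[2.5,0,0,0],[0,0,0,0]]]'

```text
clock: 21.25
tool_pos: [0.6244, -0.0423, 0.1469]
orientation: [68.3, 89.6, -174.4]
force: [-0.3, 0.1, -0.7]
opening: 0.0003
```

Call:
move_arm --commands '[[[0,-0.6,0,0],[0,-0.6,0,0],[0,-0.5,0,0],[0,-0.4,0,0],[0,-0.4,0,0],[0,-0.4,0,0]]]'

```text
clock: 21.85
tool_pos: [0.6516, -0.0297, 0.1517]
orientation: [177.6, 90.0, -65.1]
force: [-3.4, -2.2, 1.2]
opening: 0.0003
```

Call:
move_arm --commands '[[[0.15,-0.4,0,0],[0.15,-0.4,0,0],[0.15,-0.4,0,0],[0.25,-0.35,0,0],[0.25,-0.35,0,0],[0.25,-0.35,0,0]]]'

```text
clock: 22.45
tool_pos: [0.6719, -0.0191, 0.1391]
orientation: [-115.1, 90.0, 2.3]
force: [-2.0, -3.0, 3.4]
opening: 0.0006
```

```bash
python3 s.py
```

```text
tcp [ 0.6719 -0.0191  0.1391] x [ 0.  0. -1.] y [-0.888 -0.459 -0.   ] zyaw 117.32 q [ 15.   22.5  -4.3   0.  -63.2 -77.6] shift cm [-1.09  2.4   0.01] spin 3.496
F [-2.01 -3.03  3.42] M [-0.769  0.539 -0.03 ] M0z [-0.769  0.539 -0.03 ] 22.45 0.0006254784581013747
```

Call:
move_arm --commands '[[[0.33,-0.2,0,0],[0.33,-0.2,0,0],[0.34,-0.2,0,0],[0.3,-0.15,0,0],[0.3,-0.1,0,0],[0.3,-0.1,0,0]]]'

```text
clock: 23.05
tool_pos: [0.6812, -0.0143, 0.1206]
orientation: [-102.7, 89.9, 14.6]
force: [3.0, 0.2, 5.2]
opening: 0.0007
```

```bash
python3 s.py
```

```text
tcp [ 0.6812 -0.0143  0.1206] x [ 0.002  0.001 -1.   ] y [-0.888 -0.459 -0.002] zyaw 117.34 q [ 15.1  24.   -4.4   0.  -61.4 -77.8] shift cm [-2.95  3.44  0.01] spin 3.497
F [3.03 0.2  5.19] M [ 0.146 -0.988 -0.004] M0z [ 0.146 -0.988 -0.004] 23.05 0.0006754601647707828
```

Call:
move_arm --commands '[[[0.1,0,0,0],[0.1,0,0,0],[0.1,0,0,0]]]'

```text
clock: 23.35
tool_pos: [0.6803, -0.0146, 0.1174]
orientation: [-94.8, 89.9, 22.5]
force: [2.6, 2.2, 4.7]
opening: 0.0006
```

```bash
python3 s.py
```

```text
tcp [ 0.6803 -0.0146  0.1174] x [ 0.001  0.    -1.   ] y [-0.888 -0.459 -0.001] zyaw 117.33 q [ 15.1  24.2  -4.6  -0.  -61.1 -77.8] shift cm [-3.26  3.35 -0.  ] spin 3.496
F [2.57 2.2  4.7 ] M [ 0.486 -0.977 -0.005] M0z [ 0.486 -0.977 -0.005] 23.35 0.0006168052579785088
```

Call:
move_arm --commands '[[[0.1,0,0,0],[0.1,0,0,0]]]'

```text
clock: 23.55
tool_pos: [0.6803, -0.0147, 0.1156]
orientation: [-104.5, 89.9, 12.9]
force: [2.3, 2.5, 8.9]
opening: 0.0007
```

Call:
move_arm --commands '[[[0.1,0,0,0],[0.05,0,0,0]]]'

```text
clock: 23.75
tool_pos: [0.6806, -0.0147, 0.1152]
orientation: [-114.2, 89.9, 3.1]
force: [0.4, 2.9, 11.9]
opening: 0.0005
```

Call:
move_arm --commands '[[[0.05,0,0,0],[0.05,0,0,0]]]'

```text
clock: 23.95
tool_pos: [0.6808, -0.0146, 0.1149]
orientation: [-114.5, 89.8, 2.9]
force: [-1.1, 2.5, 15.1]
opening: 0.0003
```

It has reached the stop: the force rises with no more motion. I'll retreat up and back and check.

Call:
move_arm --commands '[[[0,0,0,0],[0,0,0,0],[-1,0,0,0],[-4,0,0,0],[-4,0,0,0],[-4,0,0,0],[-4,4,0,0],[0,4,0,0]]]'

```text
clock: 24.75
tool_pos: [0.6136, -0.0498, 0.2818]
orientation: [-123.3, 89.8, -6.0]
force: [0.0, -0.2, 1.1]
opening: 0.0005
```

Call:
move_arm --commands '[[[0,4,0,0],[0,4,0,0],[0,0,0,0],[0,0,0,0],[0,0,0,0]]]'

```text
clock: 25.25
tool_pos: [0.5416, -0.0861, 0.2775]
orientation: [62.2, 89.9, 179.5]
force: [-0.3, 0.6, 0.2]
opening: 0.0007
```

```bash
python3 s.py; python3 - <<'E'
from h import *
p,d=snapshot("scene");c=calibration("scene");W=cloud(d,c,c['T']);z=W[...,2]
H,S,V=cv2.split(cv2.cvtColor(p,cv2.COLOR_RGB2HSV))
roi=(abs(W[...,0]-.67)<.06)&(abs(W[...,1]+.02)<.05)&(z<.205)
for nm,m in (('or',roi&(H<16)&(S>140)&(z>.115)),('blue',roi&(H>100)&(H<128)&(S>130)&(z>.12)&(W[...,0]>.63)),('brass',roi&(H<30)&(H>=16)&(S>100)&(z>.11)&(z<.15))):
    q=W[m];print(nm,len(q),np.round(q.min(0),4),np.round(q.max(0),4),np.round(np.median(q,0),4))
    if nm=='blue' and len(q)>10:
        s=(q[:,:2]-[.6505,-.03])@[.889,.458]; k=abs(s-30)<1e9; print('top z vs reach', [(r,np.round(np.percentile(q[(s>r)&(s<r+.01),2],80),4)) for r in (.0,.01,.02,.03,.04) if ((s>r)&(s<r+.01)).any()])
cv2.imwrite("pics/s5.png",cv2.resize(p[150:290,170:320,::-1],None,fx=4,fy=4,interpolation=cv2.INTER_CUBIC))
E
```

```text
tcp [ 0.5416 -0.0861  0.2775] x [-0.002  0.    -1.   ] y [-0.889 -0.459  0.001] zyaw 117.31 q [ 11.4   6.2  -7.9  -0.  -76.  -74.1] shift cm [ 12.73 -12.26  -0.02] spin 3.496
F [-0.34  0.62  0.25] M [ 0.028 -0.018 -0.009] M0z [ 0.028 -0.018 -0.009] 25.25 0.0007228279009641791
or 56 [ 0.6904 -0.0128  0.1361] [0.704  0.0038 0.1478] [ 0.6983 -0.0042  0.1431]
blue 176 [ 0.6484 -0.037   0.1276] [ 6.954e-01 -2.000e-04  1.483e-01] [ 0.6702 -0.0166  0.1436]
top z vs reach [(0.0, np.float64(0.1451)), (0.01, np.float64(0.1443)), (0.02, np.float64(0.1447)), (0.03, np.float64(0.1452)), (0.04, np.float64(0.1465))]
brass 21 [ 0.6439 -0.0297  0.1122] [ 0.6706 -0.0134  0.1391] [ 0.6609 -0.0175  0.1281]
```

View pics/s5.png

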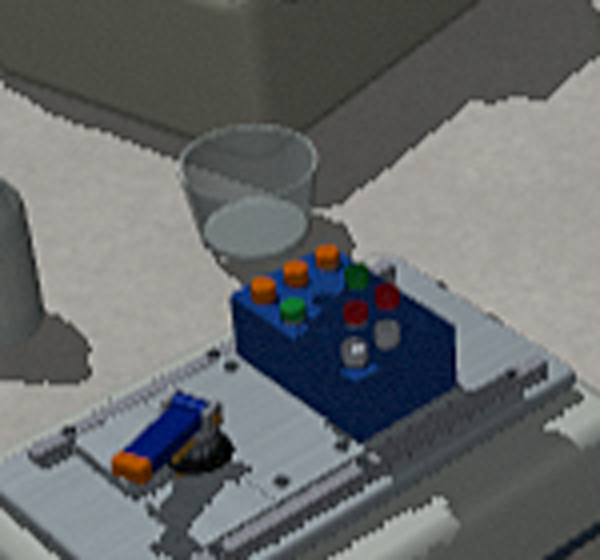

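Lever is flat at s5 (160,435): its slope is about 0.07 rad, so its angle is about 1.5. The block and tubes are unmoved and the arm is clear, so I'm handing in.

```bash
python3 -c "
from plant import close_job;print(close_job())"
```

```text
the job is handed in; nothing more can be done
None
```

The block is mounted and clamped, and I handed the job in at about 25 s of the 72 s allowed. No verdict came back.

- **Block:** I slid it about 28 mm along the rails until it stopped against the bolt. The sideways push peaked at about 11 N. The slot measured within about 3 mm of the bolt axis.
- **Bolt:** I turned it 2.79 rad clockwise with the lever upright. The torque rose from about 0.15 N m turning freely to about 0.36 N m. I read that as roughly 14 N on the plate, but it is an inference from noisy torque readings.
- **Lever:** I folded it until it stopped, with about 15 N at the end. That is more than the 3–6 N suggested, though still under the limits. The last image shows it flat at about 1.5 rad. The block and tubes look unmoved in that image and the arm is clear of everything. The clamping force on the plate could not be measured directly.

**Missed first grip:** my first attempt to grip the lever closed just above it, without touching it. The fingertips end about 27 mm short of the reported TCP position. I went lower, gripped again, and allowed for that offset when folding. It also means the block was pushed near the top of its face rather than at the point given.

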